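# Turn over the slide carrier beneath the low shelf

### The job

Two hinged metal leaves lie like book pages beneath the low shelf, each with a rod handle sticking out in front. Take the slide carrier (the leaf with glass slides on it, its handle ending in a round ball), turn it right over, gently, until it lies flat on its other side with the slides facing down, and let go. Leave the other leaf, whose handle ends in a flat plate, as it is, and do not knock against the shelf.

Things in the scene. Friction and masses are not known exactly. Their poses are not given: they have to be found in the camera images.
- slide_leaf (a joint): Slide carrier's hinge. Aluminium leaf 130 long, 84 wide, 5 mm thick, four slides on it, about 0.12 kg, on a stand fixed to the bench. Angle 0: flat to the left (+y) of the hinge, slides up; starts at 0 to 0.25; grows as the free edge rises over to the right; 3.14 (stop): flat, slides down. Hinge level, away from the robot, 34 mm above the bench, stiff (0.085 N m): the leaf stays where left.
- slide_leaf_grip (a point): Grip point on the slide carrier's handle: axis of a round steel rod 10 mm thick, 70 mm from the hinge axis and parallel to it; 35 mm behind the centre of the 22 mm black ball on its end, 70 mm in front of the leaf. Axes (leaf's): x along the rod away from the robot, y from hinge to rod (hinge axis is 70 mm towards -y), z out of the slide side. The rod can turn between the finger pads.
- spare_leaf_grip (a point): The same point on the other leaf, which must stay as it is: same size, two ribs and no slides, its handle ending in a flat black plate 40 x 22 mm instead of a ball. It lies flat or nearly so (up to 0.1 rad) to the left of its own hinge, which is 250 mm beside the slide carrier's; either may be the left one.
- low_shelf: Low shelf over both leaves, fixed: white deck 460 (its y) by 110 mm (its x), underside 135 and top 147 mm above the bench, on two end panels; small things up to 62 mm tall on it. Origin on the bench below the deck's centre; x away from the robot, parallel to the hinges; front edge at x = -55 mm, 120 mm behind the grip points. An upright leaf reaches 120 mm high, 45 mm out in front of the edge.

How it is judged:
By the outcome, as a careful person would: the job done as asked, in the order asked, and still so for the second after the job is handed in, with the robot touching nothing.
It also fails if it takes over 38 s, if anything falls off the work surface, if the arm or the gripper's body presses on something with over 40 N, if the wrist force passes 120 N, or if a joint passes its speed limit or range.

### The arm

A 6-joint arm with a two-finger parallel gripper is mounted at the origin on a cart in front of the work surface, level with it; the furniture and walls round the work are solid. World frame = base frame: x ahead of the robot, y to its left, z up, the work surface at z = 0. Lengths are in m, angles in rad, forces in N, time in s.
With the tool pointing down it reaches from about 0.375 to 0.9 m from the base axis. Payload 3.1 kg.
Tool frame: the origin (TCP) lies on the centre line of the jaws, within the pads' length; the fingertips stand robot.tip_reach ahead of it and the grasp point (between the pads) lies 8 mm behind it (robot.tip_reach is the distance from the TCP to the fingertips, in m); z points along the fingers, y is the line along which they close (so a half turn about z gives the same grasp; the last joint's range is limited). The gripper opens to 87 mm and grips with 3 to 60 N. Pads are 19 mm wide; open, the fingers measure 117 mm over their backs; the gripper's body (75 mm by 190 mm) begins 51 mm behind the grasp point.
Start: joints at [-1.435, 0.527, 1.433, -0, 1.181, -0.178], TCP at [0.194, -0.594, 0.234] pointing down, gripper open.
Joint ranges: [-3.08, 3.08], [-0.75, 2.2], [0.22, 2.44], [-1.43, 4.57], [0, 2.65], [-2.85, 2.85]. Speed limits (rad/s): [2.79, 2.79, 3.14, 3.14, 3.14, 3.14].

### API

Orientations are given as a unit quaternion [x, y, z, w].
In Python, from rig import robot gives the robot as it stands.
- The arm moves only by the tool jog_arm, never from a script. Its argument "motion" is one flat list of numbers, 7 for each row, row after row: the shift along the tool's x, y, z scaled (see below), then the turn, a rotation vector about the tool's x, y, z scaled (see below), then the gripper's target within -1 to 1 (shut at 1, half-way at 0, fully open at -1). In form: [x, y, z, rx, ry, rz, hand, x, y, z, rx, ry, rz, hand, ...]. A call has 1 to 12 rows; each row shifts and turns the commanded pose from where the row before left it, along the tool's axes as they then stand; what a row does not reach is not made up. The controller multiplies each number of a shift by 4 cm and each number of a turn by 4 degrees. A row lasts 1/8 s, in which the tool goes at most 62.5 mm and 10.7 degrees, less where a joint would pass 70% of its speed; a pose out of reach is approached as far as the arm can. A call with a number of a shift or a turn outside -1 to 1 is refused whole. A call with a gripper value outside its range is refused whole. The fingers move at their own pace and stop on an object; "grip_force" is the grip in N (left out, the last holds). Time passes only in rows, so rows that do not move let the fingers close. It gives the time, the measured TCP pose, the force, the opening and the grip force at its end, in the units of the state.
- robot.get_obs(): the state, without advancing time (a new reading comes with each control period).
- robot.camera(name): name is "scene" or "top" or "wrist"; returns the picture (480x640x3 uint8, blue, green, red); there is no depth.
- robot.calibration(name): a dict with "fx", "fy", "cx", "cy" (pixels), "R" (3x3) and "t" (3): a world point X has camera coordinates R X + t; the wrist camera has in their place "T_tool_cam" (4x4, takes a point from camera to tool coordinates, whose origin is the TCP and whose axes are the flange's). Camera axes: x right, y down, z forward; pixel columns grow to the right and rows downward; lengths in m; the calibration is good to about 2 mm. A picture is of the moment at which its call begins: read the wrist's pose just before it. calibration takes no time and is no camera call.
- robot.hand_in(): hands the job in; it is judged then, once.
The state is a dict: "time": time; "q": joint angles; "joint_velocities": joint speeds; "joint_torque": joint torques, N m; "position": TCP position; "tool_rot": TCP orientation; "ft_force": force on the tool from outside, world axes, zero at the start; "moment": the same for the moment, N m; "grip_width": finger opening in m; "grip_force": force on a finger pad.
Only numpy, scipy, OpenCV 4.12 (cv2) and the standard library are available. Lean on these libraries where they do the work, as an engineer would, in place of code of your own. Each camera call takes 0.05 s, during which the arm holds its last target. There are 200 camera calls.

## Working session

There is one attempt and no reset: what is moved stays moved. The work goes in short steps, Python scripts to look and compute and a tool call to move; the robot and the scene stay as the last step left them, time stands still between calls to the robot, and variables do not carry over. Pictures are saved under pics/ and viewed, at most 10 in all, crops included, and the job is handed in when it is done.

Besides the shell and the picture viewer there is one more tool, called after ">>>" as name(argument=value, ...) on one line, values as JSON. jog_arm: Moves the arm, as the interface text tells. Shifts and turns lie within -1 to 1; 1 stands for 4 cm of shift or 4 degrees of turn. Its arguments: {"type":"object","properties":{"motion":{"type":"array","items":{"type":"number"}},"grip_force":{"type":"number"}},"required":["motion"]}

```bash
mkdir -p pics; ls; python3 - <<'E'
from rig import robot
import cv2
print(robot.tip_reach, robot.get_obs())
for n in("scene","top"):
    cv2.imwrite(f"pics/{n}0.png",robot.camera(n)); print(n,robot.calibration(n))
print(robot.calibration("wrist"))
E
```

```text
pics
0.011 {'time': 0.0, 'q': array([-1.43449176e+00,  5.28472708e-01,  1.43391055e+00, -6.36445705e-06,
        1.18143147e+00, -1.78485881e-01]), 'joint_velocities': array([ 0.00035528, -0.00084963,  0.00160363,  0.00085784,  0.00052799,
       -0.00029218]), 'joint_torque': array([-2.86182032e-03, -4.40048003e+01, -1.76588827e+01,  6.34000800e-02,
        5.84216136e-02, -1.52176181e-04]), 'position': array([ 0.19344532, -0.59354657,  0.232565  ]), 'tool_rot': array([ 9.87638122e-01,  1.56747264e-01,  2.04887875e-05, -1.11085518e-03]), 'ft_force': array([ 0.69653556, -0.22589716,  0.11735875]), 'moment': array([-0.02173798, -0.00121235,  0.00950406]), 'grip_force': 0.0, 'grip_width': 0.08719260821724378}
scene {'fx': 538.5778565561936, 'fy': 538.5778565561936, 'cx': 318.3351454235104, 'cy': 232.62963349665435, 'R': array([[ 0.53063452, -0.84759668,  0.00262106],
       [-0.33825307, -0.21459538, -0.9162607 ],
       [ 0.777182  ,  0.48531298, -0.4005739 ]]), 't': array([-0.36877665,  0.2150784 ,  0.49981965])}
top {'fx': 608.4848429127682, 'fy': 608.4848429127682, 'cx': 310.84029045336905, 'cy': 234.52220357508915, 'R': array([[-0.33072572, -0.9436804 , -0.00937017],
       [-0.80775281,  0.28819447, -0.51427555],
       [ 0.48801218, -0.16251537, -0.85757382]]), 't': array([0.09169239, 0.52085829, 0.729053  ])}
{'fx': 402.5182996152838, 'fy': 402.5182996152838, 'cx': 317.95187569928123, 'cy': 231.64588249175284, 'T_tool_cam': array([[ 6.67536988e-04, -9.62364179e-01, -2.71762289e-01,
         7.48560179e-02],
       [ 9.99999288e-01,  3.73669623e-04,  1.13308677e-03,
        -3.34018571e-04],
       [-9.88892804e-04, -2.71762852e-01,  9.62363743e-01,
        -1.50370802e-01],
       [ 0.00000000e+00,  0.00000000e+00,  0.00000000e+00,
         1.00000000e+00]])}
```

View pics/scene0.png

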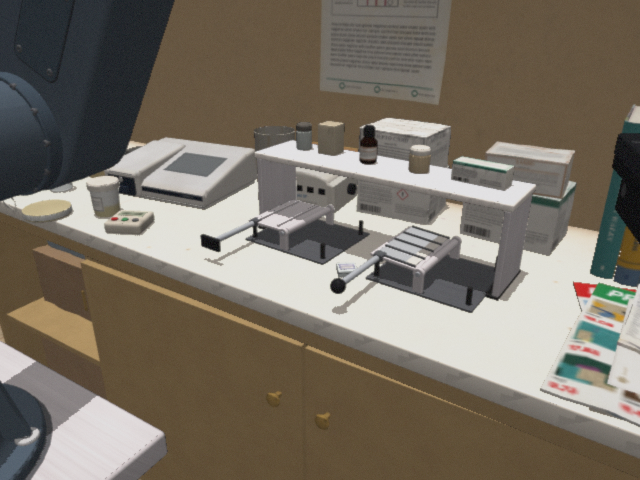

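View pics/top0.png

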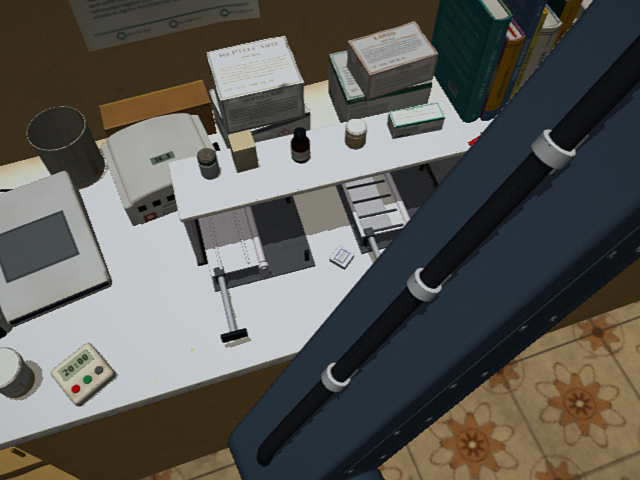

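```bash
cat > h.py <<'E'
import numpy as np, cv2
from rig import robot
def ray(n,u,v,T=None):
    c=robot.calibration(n); d=np.array([(u-c["cx"])/c["fx"],(v-c["cy"])/c["fy"],1])
    if T is None: R=np.array(c["R"]).T; return -R@c["t"],R@d
    M=T@c["T_tool_cam"]; return M[:3,3],M[:3,:3]@d
def onz(n,u,v,z,T=None):
    o,d=ray(n,u,v,T); return o+d*(z-o[2])/d[2]
def proj(n,X):
    c=robot.calibration(n); p=np.array(c["R"])@X+c["t"]; return c["fx"]*p[0]/p[2]+c["cx"],c["fy"]*p[1]/p[2]+c["cy"]
E
python3 - <<'E'
from h import *
im=cv2.imread("pics/scene0.png")[190:340,310:510]
cv2.imwrite("pics/c1.png",cv2.resize(im,None,fx=4,fy=4,interpolation=cv2.INTER_CUBIC))
np.set_printoptions(precision=4,suppress=True)
for z in(.034,.044,.051): print("ball",z,onz("scene",338,286,z),"plate",onz("scene",210.5,243,z))
print("plate top",onz("top",234,336,.034),onz("top",234,336,.04))
print("shelf front top",[onz("top",*p,.147) for p in((180,212),(470,152))],[onz("scene",*p,.147) for p in((257,153),(530,205))])
E
```

```text
ball 0.034 [ 0.4457 -0.1879  0.034 ] plate [0.4579 0.0572 0.034 ]
ball 0.044 [ 0.4302 -0.1967  0.044 ] plate [0.4421 0.0417 0.044 ]
ball 0.051 [ 0.4193 -0.2029  0.051 ] plate [0.431  0.0308 0.051 ]
plate top [0.4559 0.0592 0.034 ] [0.4533 0.0592 0.04  ]
shelf front top [array([0.6212, 0.0815, 0.147 ]), array([ 0.5783, -0.3689,  0.147 ])] [array([0.6059, 0.0719, 0.147 ]), array([ 0.5949, -0.3927,  0.147 ])]
```

View pics/c1.png

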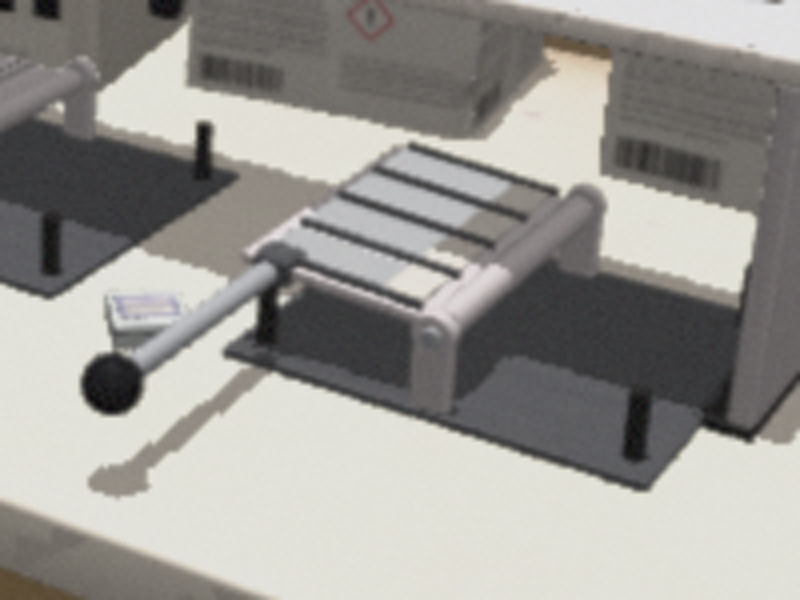

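```bash
python3 - <<'E'
from h import *
np.set_printoptions(precision=4,suppress=True)
f=lambda u,v:(310+u/4,190+v/4)
a=onz("scene",*f(228,352),.003);b=onz("scene",*f(648,487),.003)
H=onz("scene",*f(432,330),.034);K=onz("scene",*f(588,205),.034)
print("stand front",a,b,"yaw",np.arctan2((a-b)[1],(a-b)[0])-np.pi/2, "hinge",H,K,np.arctan2((K-H)[1],(K-H)[0]), np.linalg.norm(K-H))
w=onz("scene",*f(212,125),.03)
for z in np.arange(.034,.056,.003):
    B=onz("scene",*f(113,383),z); J=onz("scene",*f(285,255),z)
    d=(K-H)/np.linalg.norm(K-H); r=B-H
    print(z,B,"along",r@d,"perp",np.linalg.norm(r-(r@d)*d),"rod yaw",np.arctan2((J-B)[1],(J-B)[0]),np.linalg.norm(J-B))
E
```

```text
stand front [ 0.5394 -0.1856  0.003 ] [ 0.53   -0.3522  0.003 ] yaw -0.056235170825924996 hinge [ 0.5419 -0.2657  0.034 ] [ 0.6781 -0.2773  0.034 ] -0.08548861102320225 0.1366961418748197
0.034 [ 0.4465 -0.1878  0.034 ] along -0.1017047004948413 perp 0.06942200543034573 rod yaw -0.04563687085229075 0.12326735946407456
0.037000000000000005 [ 0.4419 -0.1905  0.037 ] along -0.10612784525855769 perp 0.06645575477900394 rod yaw -0.04563687085229015 0.12225211467738083
0.04000000000000001 [ 0.4372 -0.1931  0.04  ] along -0.11055099002227388 perp 0.06363749015614231 rod yaw -0.045636870852290574 0.12123686989068674
0.04300000000000001 [ 0.4325 -0.1957  0.043 ] along -0.11497413478599004 perp 0.06098773047383346 rod yaw -0.04563687085228958 0.12022162510399279
0.04600000000000001 [ 0.4279 -0.1984  0.046 ] along -0.11939727954970643 perp 0.05852936603257084 rod yaw -0.04563687085229035 0.11920638031729903
0.049000000000000016 [ 0.4232 -0.201   0.049 ] along -0.12382042431342262 perp 0.056287480071950315 rod yaw -0.04563687085228981 0.11819113553060508
0.05200000000000002 [ 0.4185 -0.2037  0.052 ] along -0.12824356907713902 perp 0.054288897966118216 rod yaw -0.045636870852289686 0.11717589074391123
0.05500000000000002 [ 0.4139 -0.2063  0.055 ] along -0.13266671384085518 perp 0.05256138103922722 rod yaw -0.04563687085229009 0.11616064595721727
```

>>> jog_arm(motion=[0.79,-0.63,0.17,0,0,0,0,0.79,-0.63,0.17,0,0,0,0,0.79,-0.63,0.17,0,0,0,0,0.79,-0.63,0.17,0,0,0,0,0.79,-0.63,0.17,0,0,0,0,0.79,-0.63,0.17,0,0,0,0,0.79,-0.63,0.17,0,0,0,0,0.79,-0.63,0.17,0,0,0,0,0.79,-0.63,0.17,0,0,0,0,0.79,-0.63,0.17,0,0,0,0,0.79,-0.63,0.17,0,0,0,0,0.79,-0.63,0.17,0,0,0,0], grip_force=15)

```text
time: 1.6
position: [0.461, -0.1881, 0.1515]
tool_rot: [0.988, 0.157, -0.0, -0.0]
ft_force: [-0.7, -0.1, -0.3]
grip_width: 0.0437
grip_force: 0.0
```

>>> jog_arm(motion=[0,0,0,0,0,0.9,0,0,0,0,0,0,0.9,0,0,0,0,0,0,0.9,0,0,0,0,0,0,0.9,0,0,0,0,0,0,0.9,0,0,0,0,0,0,0.9,0,0,0,0,0,0.94,0,0,0,0,0,0,0.94,0,0,0,0,0,0,0.94,0,0,0,0,0,0,0.94,0,0,0,0,0,0,0,0,0])

```text
time: 2.98
position: [0.4591, -0.1887, 0.1514]
tool_rot: [0.991, -0.032, 0.13, 0.003]
ft_force: [0.8, 0.4, -1.3]
grip_width: 0.0436
grip_force: 0.0
```

```bash
cat >> h.py <<'E'
from scipy.spatial.transform import Rotation as Ro
def pose():
    o=robot.get_obs(); T=np.eye(4); T[:3,:3]=Ro.from_quat(o["tool_rot"]).as_matrix(); T[:3,3]=o["position"]; return T,o
E
python3 - <<'E'
from h import *
T,o=pose(); np.save("T1.npy",T); print(T,o["time"],o["grip_width"],o["q"])
cv2.imwrite("pics/w1.png",robot.camera("wrist"));cv2.imwrite("pics/t1.png",robot.camera("top"))
E
```

```text
[[ 0.9643937  -0.0635316   0.25672658  0.45909923]
 [-0.06185679 -0.99797821 -0.01460253 -0.18866508]
 [ 0.25713525 -0.0017977  -0.96637375  0.15144793]
 [ 0.          0.          0.          1.        ]] 2.975 0.04356132676840813 [-0.71203292  0.42965328  2.00985197  0.32279137  0.51661058  0.65599252]
```

View pics/w1.png

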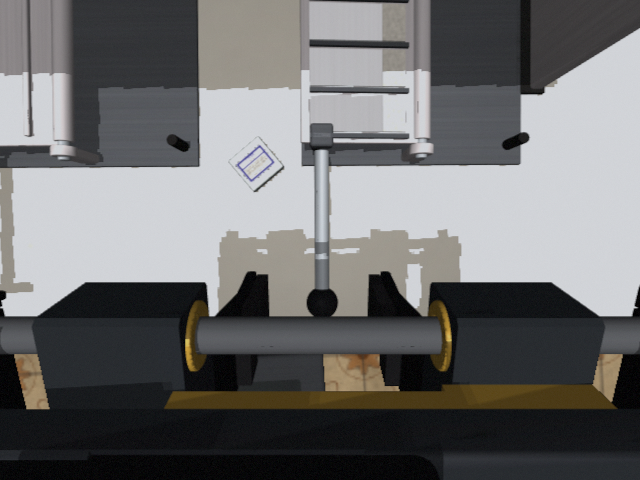

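The wrist view shows the ball at (322,302), the rod running up to the leaf's block at (321,150), and the hinge pin end at (422,150). I'll triangulate the ball with the scene view.

```bash
python3 - <<'E'
from h import *
np.set_printoptions(precision=4,suppress=True)
T=np.load("T1.npy")
def tri(p,q):
    o1,d1=ray("scene",*p);o2,d2=ray("wrist",*q,T)
    s=np.linalg.lstsq(np.c_[d1,-d2],o2-o1,rcond=None)[0]; a=o1+d1*s[0];b=o2+d2*s[1]; return (a+b)/2,np.linalg.norm(a-b)
print("ball",tri((338.25,285.75),(322,302)))
print("pin",tri((418,272.5),(422,150)))
for z in(.034,.044):print(z,[onz("wrist",*p,z,T) for p in((322,302),(321.5,250),(321,155),(422,150),(425,20),(250,165))])
E
```

```text
ball (array([ 0.4399, -0.1906,  0.0381]), np.float64(0.0017074106165066833))
pin (array([ 0.5405, -0.2661,  0.0347]), np.float64(0.00022855437752733644))
0.034 [array([ 0.4387, -0.1898,  0.034 ]), array([ 0.4752, -0.1918,  0.034 ]), array([ 0.5415, -0.1956,  0.034 ]), array([ 0.5405, -0.2662,  0.034 ]), array([ 0.6303, -0.2736,  0.034 ]), array([ 0.5377, -0.1456,  0.034 ])]
0.044 [array([ 0.4406, -0.1899,  0.044 ]), array([ 0.4758, -0.1917,  0.044 ]), array([ 0.5398, -0.1954,  0.044 ]), array([ 0.5388, -0.2635,  0.044 ]), array([ 0.6254, -0.2706,  0.044 ]), array([ 0.5361, -0.1472,  0.044 ])]
```

>>> jog_arm(motion=[-0.06,0.01,0.49,0,0,0,0,-0.06,0.01,0.49,0,0,0,0,-0.06,0.01,0.49,0,0,0,0,-0.06,0.01,0.49,0,0,0,0,-0.06,0.01,0.49,0,0,0,0,-0.05,0.01,0.49,0,0,0,0,0,0,0,0,0,0,0])

```text
time: 3.95
position: [0.4778, -0.1926, 0.0336]
tool_rot: [0.991, -0.031, 0.13, 0.003]
ft_force: [0.2, -0.6, 0.4]
grip_width: 0.0433
grip_force: 0.0
```

>>> jog_arm(motion=[0,0,0,0,0,0,1,0,0,0,0,0,0,1,0,0,0,0,0,0,1,0,0,0,0,0,0,1,0,0,0,0,0,0,1,0,0,0,0,0,0,1], grip_force=15)

```text
time: 4.7
position: [0.4773, -0.1922, 0.0349]
tool_rot: [0.991, -0.031, 0.131, 0.003]
ft_force: [1.7, 3.2, 1.9]
grip_width: 0.0093
grip_force: 15.0
```

```bash
python3 - <<'E'
from h import *
np.set_printoptions(precision=4,suppress=True)
T,o=pose(); print(T,o["time"],o["grip_width"],o["grip_force"],o["ft_force"])
cv2.imwrite("pics/w2.png",robot.camera("wrist"))
# arc in tool axes: angle a about hinge direction, per-row shifts (units of 4cm)
d=np.array([np.cos(.062),-np.sin(.062),0]);L=np.array([np.sin(.062),np.cos(.062),0]);U=np.array([0,0,1.])
a=np.radians(np.r_[2,4,7,11,np.arange(16,171,5),172,175,177,179,180,181]); P=.07*(np.cos(a)[:,None]*L+np.sin(a)[:,None]*U)
for k,r in zip(np.degrees(a[1:]),np.diff(P,axis=0)@T[:3,:3]/.04): print(round(k),r.round(2).tolist())
E
```

```text
[[ 0.9639 -0.0616  0.259   0.4773]
 [-0.0598 -0.9981 -0.0149 -0.1922]
 [ 0.2594 -0.0011 -0.9658  0.0349]
 [ 0.      0.      0.      1.    ]] 4.7 0.009342910998807383 14.993521571159363 [1.7336 3.1871 1.9444]
4 [0.02, 0.0, -0.06]
7 [0.02, 0.01, -0.09]
11 [0.03, 0.02, -0.12]
16 [0.04, 0.04, -0.14]
21 [0.04, 0.05, -0.14]
26 [0.04, 0.06, -0.14]
31 [0.03, 0.07, -0.13]
36 [0.03, 0.08, -0.12]
41 [0.03, 0.09, -0.12]
46 [0.03, 0.1, -0.11]
51 [0.03, 0.11, -0.1]
56 [0.02, 0.12, -0.09]
61 [0.02, 0.13, -0.08]
66 [0.02, 0.14, -0.07]
71 [0.01, 0.14, -0.05]
76 [0.01, 0.15, -0.04]
81 [0.01, 0.15, -0.03]
86 [0.0, 0.15, -0.02]
91 [0.0, 0.15, -0.0]
96 [-0.0, 0.15, 0.01]
101 [-0.01, 0.15, 0.02]
106 [-0.01, 0.15, 0.03]
111 [-0.01, 0.14, 0.05]
116 [-0.02, 0.14, 0.06]
121 [-0.02, 0.13, 0.07]
126 [-0.02, 0.13, 0.08]
131 [-0.02, 0.12, 0.09]
136 [-0.03, 0.11, 0.1]
141 [-0.03, 0.1, 0.11]
146 [-0.03, 0.09, 0.12]
151 [-0.03, 0.08, 0.13]
156 [-0.04, 0.07, 0.13]
161 [-0.04, 0.06, 0.14]
166 [-0.04, 0.04, 0.14]
172 [-0.05, 0.04, 0.17]
175 [-0.02, 0.01, 0.09]
177 [-0.02, 0.0, 0.06]
179 [-0.02, 0.0, 0.06]
180 [-0.01, 0.0, 0.03]
181 [-0.01, -0.0, 0.03]
```

View pics/w2.png

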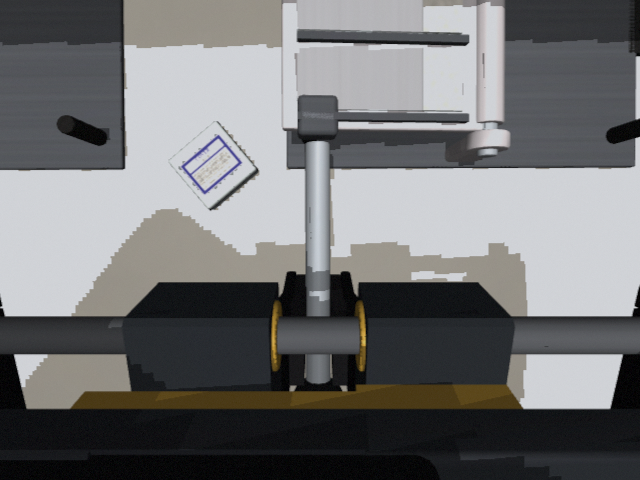

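The pads hold the rod (opening 9.3 mm), so the turn can start.

>>> jog_arm(motion=[0.02,0,-0.06,0,0,0,1,0.02,0.01,-0.09,0,0,0,1,0.03,0.02,-0.12,0,0,0,1,0.04,0.04,-0.14,0,0,0,1,0.04,0.05,-0.14,0,0,0,1,0.04,0.06,-0.14,0,0,0,1,0.03,0.07,-0.13,0,0,0,1,0.03,0.08,-0.12,0,0,0,1])

```text
time: 5.75
position: [0.4765, -0.2053, 0.0741]
tool_rot: [0.991, -0.031, 0.131, 0.003]
ft_force: [5.2, 5.4, 0.5]
grip_width: 0.0094
grip_force: 15.0
```

>>> jog_arm(motion=[0.03,0.09,-0.12,0,0,0,1,0.03,0.1,-0.11,0,0,0,1,0.03,0.11,-0.1,0,0,0,1,0.02,0.12,-0.09,0,0,0,1,0.02,0.13,-0.08,0,0,0,1,0.02,0.14,-0.07,0,0,0,1,0.01,0.14,-0.05,0,0,0,1,0.01,0.15,-0.04,0,0,0,1,0.01,0.15,-0.03,0,0,0,1,0,0.15,-0.02,0,0,0,1,0,0.15,0,0,0,0,1])

```text
time: 7.12
position: [0.4726, -0.2637, 0.1034]
tool_rot: [0.991, -0.031, 0.131, 0.005]
ft_force: [1.8, 3.2, 3.8]
grip_width: 0.0097
grip_force: 15.0
```

```bash
python3 - <<'E'
from h import *
T,o=pose(); print(T.round(4),o["ft_force"],o["moment"],o["q"])
cv2.imwrite("pics/s2.png",robot.camera("scene")[100:400,200:600])
E
```

```text
[[ 0.9636 -0.0625  0.2598  0.4726]
 [-0.0601 -0.998  -0.0172 -0.2637]
 [ 0.2603  0.001  -0.9655  0.1034]
 [ 0.      0.      0.      1.    ]] [1.77099358 3.21025223 3.77282495] [ 0.54690851 -0.32924633  0.18995953] [-0.81531077  0.56859353  1.93082355  0.39466321  0.47918126  0.48134798]
```

View pics/s2.png

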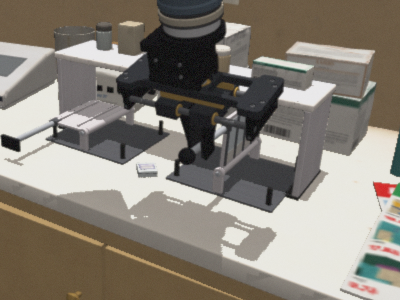

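The leaf stands upright in the grip, with the ball at about (185,155) in the crop, and the gripper is clear of the shelf. I'll carry on over.

>>> jog_arm(motion=[0,0.15,0.01,0,0,0,1,-0.01,0.15,0.02,0,0,0,1,-0.01,0.15,0.03,0,0,0,1,-0.01,0.14,0.05,0,0,0,1,-0.02,0.14,0.06,0,0,0,1,-0.02,0.13,0.07,0,0,0,1,-0.02,0.13,0.08,0,0,0,1,-0.02,0.12,0.09,0,0,0,1,-0.03,0.11,0.1,0,0,0,1,-0.03,0.1,0.11,0,0,0,1,-0.03,0.09,0.12,0,0,0,1])

```text
time: 8.55
position: [0.4685, -0.3192, 0.0718]
tool_rot: [0.991, -0.031, 0.13, 0.004]
ft_force: [0.7, 0.9, 2.6]
grip_width: 0.0096
grip_force: 15.0
```

>>> jog_arm(motion=[-0.03,0.08,0.13,0,0,0,1,-0.04,0.07,0.13,0,0,0,1,-0.04,0.06,0.14,0,0,0,1,-0.04,0.04,0.14,0,0,0,1,-0.03,0.02,0.1,0,0,0,1,-0.02,0.01,0.08,0,0,0,1,-0.02,0.01,0.06,0,0,0,1])

```text
time: 9.43
position: [0.4678, -0.331, 0.0397]
tool_rot: [0.991, -0.031, 0.131, 0.004]
ft_force: [-0.7, 1.5, 1.9]
grip_width: 0.0095
grip_force: 15.0
```

>>> jog_arm(motion=[-0.01,0,0.05,0,0,0,1,-0.01,0,0.05,0,0,0,1,-0.01,0,0.04,0,0,0,1,0,0,0,0,0,0,1])

```text
time: 9.93
position: [0.4678, -0.3314, 0.034]
tool_rot: [0.991, -0.031, 0.131, 0.005]
ft_force: [-4.2, -1.7, 0.7]
grip_width: 0.0095
grip_force: 15.0
```

>>> jog_arm(motion=[-0.01,0,0.04,0,0,0,1,-0.01,0,0.04,0,0,0,1,0,0,0,0,0,0,1])

```text
time: 10.3
position: [0.4678, -0.3315, 0.0308]
tool_rot: [0.991, -0.031, 0.131, 0.005]
ft_force: [-5.1, -3.4, 0.4]
grip_width: 0.0093
grip_force: 15.0
```

>>> jog_arm(motion=[-0.01,0,0.04,0,0,0,1,-0.01,0,0.04,0,0,0,1,0,0,0,0,0,0,1])

```text
time: 10.68
position: [0.468, -0.3316, 0.0289]
tool_rot: [0.991, -0.031, 0.131, 0.005]
ft_force: [-8.0, -1.2, 11.7]
grip_width: 0.0095
grip_force: 15.0
```

```bash
python3 - <<'E'
from h import *
T,o=pose(); print(T[:3,3],o["ft_force"],o["moment"])
w=robot.camera("wrist"); s=robot.camera("scene")[190:340,310:530]
cv2.imwrite("pics/ws3.png",np.hstack([cv2.resize(w,(400,300)),cv2.resize(s,(400,300))]))
E
```

```text
[ 0.46795979 -0.33162327  0.02886448] [-7.95788014 -1.17742619 11.70687891] [-0.10912029  0.88261049 -0.02785162]
```

View pics/ws3.png

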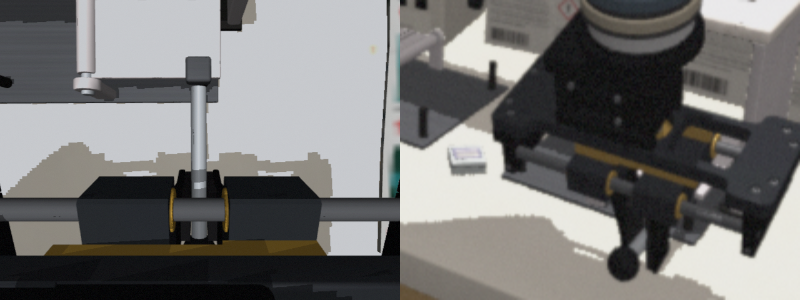

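Upward force jumped to 12 N at TCP z 0.029, so the leaf is on its stop. Both views show it lying flat on the right. Now I'll release and back off.

>>> jog_arm(motion=[0,0,0,0,0,0,0,0,0,0,0,0,0,0,0,0,0,0,0,0,0,0,0,0,0,0,0,0,0,0,0,0,0,0,0])

```text
time: 11.4
position: [0.4682, -0.3307, 0.0274]
tool_rot: [0.991, -0.031, 0.131, 0.004]
ft_force: [0.1, 0.2, 0.4]
grip_width: 0.0424
grip_force: 0.0
```

>>> jog_arm(motion=[0,0,-0.2,0,0,0,0,0,0,-0.4,0,0,0,0,0,0,-0.5,0,0,0,0,0,0,-0.5,0,0,0,0,0,0,-0.5,0,0,0,0,0,0,-0.5,0,0,0,0,0,0,-0.5,0,0,0,0,0,0,0,0,0,0,0])

```text
time: 12.4
position: [0.4361, -0.3297, 0.1496]
tool_rot: [0.991, -0.031, 0.132, 0.006]
ft_force: [-0.7, -0.6, -0.4]
grip_width: 0.0436
grip_force: 0.0
```

```bash
python3 - <<'E'
from h import *
T,o=pose(); np.save("T4.npy",T);print(o["time"],T[:3,3],o["ft_force"],o["grip_width"])
w=robot.camera("wrist"); s=robot.camera("scene")
cv2.imwrite("pics/s4.png",s);cv2.imwrite("pics/w4.png",w)
cv2.imwrite("pics/ws4.png",np.hstack([cv2.resize(w,(400,300)),cv2.resize(s[190:340,310:510],(400,300))]))
E
```

```text
12.4 [ 0.43614173 -0.32967555  0.14958424] [-0.7421104  -0.56273308 -0.35712901] 0.043581223081899295
```

View pics/ws4.png

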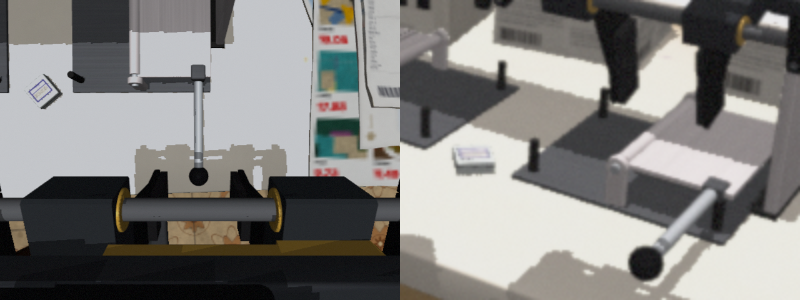

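```bash
python3 - <<'E'
from h import *
T=np.load("T4.npy")
def blob(im,c,r=18):
    x,y=c;g=im[y-r:y+r,x-r:x+r].max(2); n,l,s,ct=cv2.connectedComponentsWithStats((g<60).astype(np.uint8))
    i=1+s[1:,4].argmax(); return ct[i]+[x-r,y-r],s[i]
a,sa=blob(cv2.imread("pics/s4.png"),(433,321));b,sb=blob(cv2.imread("pics/w4.png"),(317,282));print(a,sa,b,sb)
o1,d1=ray("scene",*a);o2,d2=ray("wrist",*b,T)
s=np.linalg.lstsq(np.c_[d1,-d2],o2-o1,rcond=None)[0];print(o1+d1*s[0],o2+d2*s[1])
E
```

```text
[432.46859903 321.36714976] [ 10  11  16  16 207] [317.48531469 281.80979021] [  4   4  30  29 715]
[ 0.43124611 -0.33027898  0.03401436] [ 0.43093931 -0.32923701  0.03406126]
```

The ball centre is at 34 mm, the hinge height, so the leaf is flat on its stop. The arm is clear.

```bash
python3 -c "
from rig import robot
print(robot.hand_in())"
```

```text
the job is handed in; nothing more can be done
None
```

The slide carrier is turned right over and lies flat on its stop with the slides facing down, released. The other leaf and the shelf were not touched, and I handed the job in at about 12.5 s.

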